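# Kit the amplifier repair parts into the foam job tray

### The job

Kit the parts for the amplifier repair: set the blue capacitor, the clear-covered relay, the transformer and the finned heat sink into the job tray, each standing upright on the floor of the foam cut-out made for its shape. Put them down gently rather than dropping them. Leave the failed black capacitor and the burnt brown relay, standing among them, where they are.

Things in the scene. Friction and masses are not known exactly. Their poses are not given: they have to be found in the camera images.
- cap_mid (a point): the good capacitor: upright cylinder, bright blue sleeve with a cream stripe, flat black top with two silver terminals. 36 mm in diameter, 62 mm tall plus 6 mm of terminals, about 90 g. Point at its centre, 31 mm above its underside; z up. All parts stand on a 2 mm mat, about 93 mm apart between centres, with a solder spool, block battery and knob (up to 49 mm tall) among them.
- relay_mid (a point): the good relay: upright block with a clear see-through cover over an orange coil and white frame, black foot. 35 x 35 mm, 55 mm tall, about 85 g. The point is at its centre, 27.5 mm above its underside; x and y are square to its sides, z up.
- transformer_mid (a point): transformer: upright grey iron core, 66 mm (x) by 22 mm (y), with a yellow-taped coil and white bobbin round its middle, on an aluminium foot plate. Overall 66 mm (x) by 44 mm (y), 58 mm tall, about 500 g. The coil, 40 mm (x) by 44 mm (y), spans heights 12 to 48 mm above the underside: grip it there, across y. Point at the centre, 29 mm above the underside; z up.
- heatsink_mid (a point): heat sink: upright bare aluminium extrusion with seven vertical fins. 60 mm (x) by 24 mm (y, across the fins, the way to grip it), 63 mm tall, about 100 g. The point is at its centre, 31.5 mm above its underside; z up.
- old_cap_mid (a point): the failed capacitor, to be left alone: same size and shape as the good one (36 mm in diameter, 62 mm tall) but with a black sleeve, a bulged brown top and copper-coloured terminals. The point is at its centre, 31 mm above its underside.
- old_relay_mid (a point): the burnt relay, to be left alone: same size as the good one (35 x 35 x 55 mm) but its cover is scorched dark brown and nearly opaque. The point is at its centre, 27.5 mm above its underside.
- nest_cap: square black foam insert, 94 x 94 x 12 mm, fixed in the grey job tray; cut-out 6 mm deep with a bright yellow floor: round, 52 mm in diameter, for the capacitor. Origin: middle of the insert's underside, 5 mm above the bench; the cut-out is centred on it, its floor 6 mm and the foam's top 12 mm above it.  The four inserts form a 2 x 2 block at 96 mm spacing; tray rim 22 mm above the bench.
- nest_relay: square black foam insert, 94 x 94 x 12 mm, fixed in the grey job tray; cut-out 6 mm deep with a bright yellow floor: square, 51 x 51 mm, for the relay. Origin: middle of the insert's underside, 5 mm above the bench; the cut-out is centred on it, its floor 6 mm and the foam's top 12 mm above it. x and y lie square to the sides of the cut-out. The four inserts form a 2 x 2 block at 96 mm spacing; tray rim 22 mm above the bench.
- nest_transformer: square black foam insert, 94 x 94 x 12 mm, fixed in the grey job tray; cut-out 6 mm deep with a bright yellow floor: a wide rectangle, 82 mm (x) by 60 mm (y), for the transformer. Origin: middle of the insert's underside, 5 mm above the bench; the cut-out is centred on it, its floor 6 mm and the foam's top 12 mm above it. Its long side runs along x. The four inserts form a 2 x 2 block at 96 mm spacing; tray rim 22 mm above the bench.
- nest_heatsink: square black foam insert, 94 x 94 x 12 mm, fixed in the grey job tray; cut-out 6 mm deep with a bright yellow floor: a narrow rectangle, 76 mm (x) by 40 mm (y), for the heat sink. Origin: middle of the insert's underside, 5 mm above the bench; the cut-out is centred on it, its floor 6 mm and the foam's top 12 mm above it. Its long side runs along x. The four inserts form a 2 x 2 block at 96 mm spacing; tray rim 22 mm above the bench.
Things that resemble listed ones, but are neither listed nor needed, are in the scene too. Leave any pink look-alike of the part that bears relay_mid alone.

How it is judged:
By the outcome, as a careful person would: the job done as asked, in the order asked, and still so for the second after the job is handed in, with the robot touching nothing.
It also fails if it takes over 112 s, if anything falls off the work surface, if the arm or the gripper's body presses on something with over 40 N, if the wrist force passes 120 N, or if a joint passes its speed limit or range.

### The arm

A 7-joint arm with a two-finger parallel gripper is mounted at the origin on the work surface. World frame = base frame: x ahead of the robot, y to its left, z up, the work surface at z = 0. Lengths are in m, angles in rad, forces in N, time in s.
With the tool pointing down it reaches from about 0.425 to 0.925 m from the base axis. Payload 6.8 kg.
Tool frame: the origin (TCP) lies between the finger pads; the fingertips stand 22 mm ahead of it and the grasp point (between the pads) lies 3 mm ahead of it (bot.tip_reach is the distance from the TCP to the fingertips, in m); z points along the fingers, x is the direction in which the jaws open and shut, and the axes are right-handed (so a half turn about z gives the same grasp; the last joint's range is limited). The gripper opens to 85 mm and grips with 20 to 120 N. Pads are 22 mm wide; open, the fingers measure 114 mm over their backs; the gripper's body (76 mm by 85 mm) begins 54 mm behind the grasp point. The pads swing forward as they close: fully open they stand 13 mm farther back than shut.
Start: joints at [1.089, 0.477, 0.022, 1.555, -0.011, 1.109, -0.083], TCP at [0.246, -0.628, 0.253] pointing down, gripper open.
Joint ranges: [-2.96, 2.96], [-0.34, 2.1], [-1.41, 1.46], [0.24, 2.44], [-1.37, 4.51], [0.17, 1.92], [-2.96, 2.96]. Speed limits (rad/s): [2.39, 2.39, 3.14, 3.14, 3.14, 3.14, 3.14].

### API

Orientations are given as a unit quaternion [w, x, y, z].
In Python, from station import bot gives the robot as it stands.
- The arm moves only by the tool step_arm, never from a script. Its argument "targets" is a list of rows, each a list of 5 numbers: the shift along the tool's x, y, z in mm, then the turn about the tool's z in degrees, then the closure, from 0 (fully open) to 1 (shut). In form: [[dx, dy, dz, spin, jaw], ...]. A call has 1 to 20 rows; each row is the pose to reach, as a shift and turn from the pose commanded when the call began, along the tool's axes at that moment; what a row does not reach only later rows make up. A row lasts 1/12 s, in which the tool goes at most 41.7 mm and 7.16 degrees, less where a joint would pass 70% of its speed; a pose out of reach is approached as far as the arm can. A call with a gripper value outside its range is refused whole. The fingers move at their own pace and stop on an object; "newtons" is the grip in N (left out, the last holds). Time passes only in rows, so rows that repeat a pose let the fingers close. It gives the time, the measured TCP pose, the force and the opening at its end, in the units of the state.
- bot.get_obs(): the state, without advancing time (a new reading comes with each control period).
- bot.read_camera(name): name is "scene" or "top" or "wrist"; returns a dict with "frame" (480x640x3 uint8, red, green, blue), "z_map" (480x640 float32, m along the optical axis (not along the pixel's ray), 0 where there is no reading), "fov_y" (degrees; the focal length in pixels is half the picture's height over the tangent of half this angle, whatever the lens; pixels are square), "cx", "cy" (the principal point, pixels), "R" (3x3) and "t" (3): a world point X has camera coordinates R X + t. Camera axes: x right, y down, z forward; pixel columns grow to the right and rows downward; lengths in m; the calibration is good to about 2 mm. A picture is of the moment at which its call begins.
- bot.hand_in(): hands the job in, once; it reports no verdict.
The state is a dict: "t": time; "q": joint angles; "joint_vel": joint speeds; "joint_torque": joint torques, N m; "eef_pos": TCP position; "tool_rot": TCP orientation; "contact_force": force on the tool from outside, world axes, zero at the start; "torque": the same for the moment, N m; "gripper_width": opening from 0.0 (shut) to 1.0 (fully open).
Only numpy, scipy, OpenCV 4.12 (cv2) and the standard library are available. Lean on these libraries where they do the work, as an engineer would, in place of code of your own. Each camera call takes 0.05 s, during which the arm holds its last target.

## Working session

There is one attempt and no reset: what is moved stays moved. The work goes in short steps, Python scripts to look and compute and a tool call to move; the robot and the scene stay as the last step left them, time stands still between calls to the robot, and variables do not carry over. Pictures are saved under pics/ and viewed, and the job is handed in when it is done.

Besides the shell and the picture viewer there is one more tool, called as name(argument=value, ...), one argument or row to a line, values as JSON. step_arm: Moves the arm, as the interface text tells. Its arguments: {"type":"object","properties":{"targets":{"type":"array"},"newtons":{"type":"number"}},"required":["targets"]}

```bash
ls; mkdir -p pics
cat > h.py <<'E'
import numpy as np, cv2
from station import bot
def cam(n,save=None):
    d=bot.read_camera(n)
    d['f']=240/np.tan(np.radians(d['fov_y'])/2)
    if save: cv2.imwrite('pics/'+save,d['frame'][:,:,::-1])
    return d
def ray(d,u,v,z):
    R=np.array(d['R']);t=np.array(d['t']);c=-R.T@t
    r=R.T@np.array([(u-d['cx'])/d['f'],(v-d['cy'])/d['f'],1.])
    return c+r*(z-c[2])/r[2]
def cloud(d):
    v,u=np.mgrid[:480,:640];z=d['z_map']
    P=np.stack([(u-d['cx'])/d['f']*z,(v-d['cy'])/d['f']*z,z],-1)
    W=(P-np.array(d['t']))@np.array(d['R'])
    W[z<=0]=np.nan
    return W
def proj(d,X):
    c=np.array(d['R'])@np.array(X)+np.array(d['t'])
    return c[0]/c[2]*d['f']+d['cx'],c[1]/c[2]*d['f']+d['cy']
E
python3 - <<'E'
from h import *
np.set_printoptions(precision=4,suppress=True)
for n in['scene','top','wrist']:
    d=cam(n,n+'0.png'); print(n,d['fov_y'],d['cx'],d['cy'],-np.array(d['R']).T@d['t'],(d['z_map']>0).mean()); print(d['R'])
print(bot.get_obs(),bot.tip_reach)
E
```

```text
pics
scene 52.97242519224876 313.385850942908 232.86454115014575 [1.2753 0.346  0.5698] 0.995966796875
[[-0.3719  0.928  -0.0222]
 [ 0.5305  0.1929 -0.8254]
 [-0.7617 -0.3188 -0.5641]]
top 55.727701833132315 314.1284974781159 239.63278801116647 [0.5246 0.0363 0.8905] 0.9959537760416667
[[ 0.0069 -1.     -0.0001]
 [-0.9988 -0.0069 -0.0482]
 [ 0.0482  0.0005 -0.9988]]
wrist 66.2395342203578 319.03402032214206 241.4012923622688 [ 0.3119 -0.6023  0.373 ] 0.9959798177083333
[[ 0.3659 -0.9307 -0.0021]
 [-0.8939 -0.352   0.2774]
 [-0.2589 -0.0996 -0.9608]]
{'t': 0.15, 'q': array([ 1.0889,  0.4776,  0.0224,  1.5561, -0.0115,  1.1093, -0.0831]), 'joint_vel': array([ 0.0004, -0.0006, -0.0007, -0.0037,  0.0017,  0.0003, -0.0007]), 'joint_torque': array([  0.0018, -59.6928,   1.6098, -28.149 ,   0.0126,   0.0066,
         0.    ]), 'eef_pos': array([ 0.2463, -0.628 ,  0.2526]), 'tool_rot': array([-0.0003,  0.8262, -0.5634, -0.0006]), 'contact_force': array([-0.0573, -0.7651, -0.6612]), 'torque': array([-0.0481,  0.0047, -0.0578]), 'gripper_width': 0.9975717999755506} 0.022
```

View pics/top0.png

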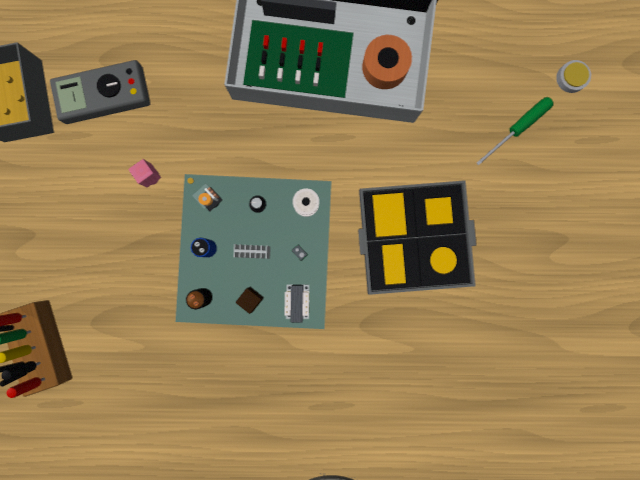

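View pics/scene0.png

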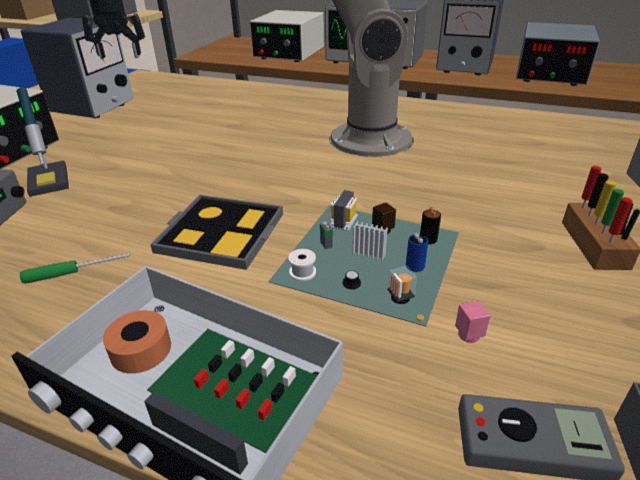

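The top view shows these candidates, by pixel:

| Thing | Candidates |
|---|---|
| Capacitor | Blue (203,247): wanted. Black/brown top (198,298): leave. |
| Relay | Clear/orange (206,197): wanted. Burnt brown (249,300) and pink block (144,172): leave. |
| Transformer | (297,302) |
| Heat sink | (251,252) |

The distractors are the spool (306,202), knob (257,203) and battery (299,252).

The nests' yellow floors are round (443,260), square (439,211), wide (390,215) and narrow (394,264). I'll check a close crop and measure.

Run:
```python
from h import *
np.set_printoptions(precision=4,suppress=True)
d=cam('top'); s=cam('scene')
a=cv2.resize(d['frame'][165:335,165:335],(500,500),interpolation=cv2.INTER_CUBIC)
b=cv2.resize(s['frame'][170:330,270:490],(290*220//220,211)) if 0 else None
cv2.imwrite('pics/crop_top.png',a[:,:,::-1])
b=cv2.resize(s['frame'][170:330,270:490],(770,560),interpolation=cv2.INTER_CUBIC)
cv2.imwrite('pics/crop_scene.png',b[:,:,::-1])
def report(nm,P):
    r=cv2.minAreaRect((P[:,:2]*1000).astype(np.float32))
    print(nm,len(P),'c',np.array(r[0]),'size',np.array(r[1]),'ang',round(r[2],1),'zmed/max',np.nanmedian(P[:,2]),np.nanmax(P[:,2]))
# nests
hsv=cv2.cvtColor(d['frame'],cv2.COLOR_RGB2HSV)
m=cv2.inRange(hsv,(18,150,130),(35,255,255)); m[:, :355]=0;m[:,480:]=0;m[:170]=0;m[300:]=0
n,l,st,c=cv2.connectedComponentsWithStats(m)
for i in range(1,n):
    if st[i,4]<100: continue
    ct=max(cv2.findContours((l==i).astype(np.uint8),cv2.RETR_EXTERNAL,cv2.CHAIN_APPROX_NONE)[0],key=len)[:,0]
    P=np.array([ray(d,u,v,.011) for u,v in ct]); report('nest %s'%c[i],P)
# parts: top & scene clouds combined
for nm,D in (('top',d),('scene',s)):
    W=cloud(D)
    m=(W[...,2]>.012)&(W[...,0]>.25)&(W[...,0]<.9)&(W[...,1]>0)&(W[...,1]<.38)&(W[...,2]<.1)
    n,l,st,c=cv2.connectedComponentsWithStats(m.astype(np.uint8))
    for i in range(1,n):
        if st[i,4]<40: continue
        P=W[l==i]; zt=np.nanpercentile(P[:,2],97); T=P[P[:,2]>zt-.008]
        report(nm+' %s'%c[i],T)
```

```text
nest [389.0342 214.3844] 140 c [ 617.3892 -108.6037] size [81.3816 59.9144] ang 4.9 zmed/max 0.01100000000000001 0.01100000000000001
nest [438.409  210.4015] 99 c [ 625.6722 -204.5928] size [50.0036 50.2794] ang 4.8 zmed/max 0.01100000000000001 0.01100000000000001
nest [393.3304 263.6819] 114 c [ 521.4509 -116.7837] size [75.6723 39.8334] ang 4.8 zmed/max 0.01100000000000001 0.01100000000000001
nest [442.8551 259.7862] 73 c [ 529.8636 -212.4871] size [50.2763 49.5907] ang 45.0 zmed/max 0.01100000000000001 0.01100000000000001
top [283.1886  86.0511] 497 c [835.725  106.4986] size [210.2529  54.658 ] ang 68.1 zmed/max 0.07894856011933715 0.08378602492478229
top [141.5521  88.7014] 232 c [864.0003 372.7826] size [70.6827 16.9533] ang 2.9 zmed/max 0.03287867266846359 0.03805344162004059
top [144.6588 172.8212] 366 c [690.7335 359.6099] size [35.8739 35.5515] ang 35.9 zmed/max 0.05462277095181047 0.06016157809957882
top [207.4374 197.1571] 364 c [645.1821 238.8686] size [36.1627 34.8114] ang 42.3 zmed/max 0.05684260866600221 0.06026167286195835
top [305.8871 201.0601] 548 c [638.8273  52.
[... 1509 characters left out ...]
13052796685 0.05464229209456284
scene [301.8298 260.9333] 402 c [638.1976  54.6016] size [49.7597 49.8297] ang 57.7 zmed/max 0.04040124410865109 0.04321455441410339
scene [351.4157 277.2697] 133 c [638.1396 149.7206] size [23.7449 23.9742] ang 69.9 zmed/max 0.024188390927479424 0.02780180617385599
scene [275.3596 348.3098] 925 c [835.4084 108.513 ] size [213.327   55.7999] ang 68.3 zmed/max 0.08045222350460315 0.08404104739861075
scene [470.844  319.2413] 438 c [690.5931 361.8951] size [35.5025 36.3976] ang 36.2 zmed/max 0.057032027244550865 0.059766212501592565
scene [465.0484 414.5432] 341 c [862.566  372.7985] size [67.1156 14.3964] ang 0.0 zmed/max 0.03502048303858219 0.03891982057475506
```

View pics/crop_top.png

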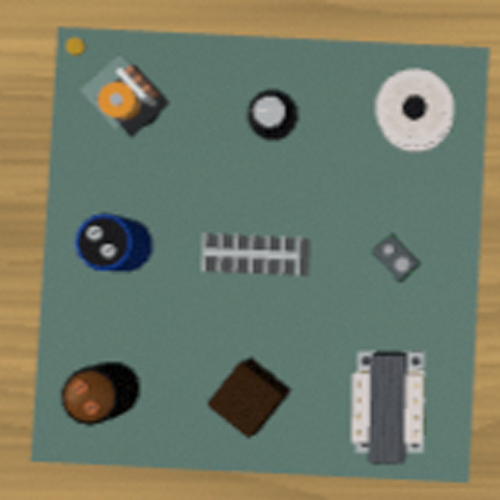

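View pics/crop_scene.png

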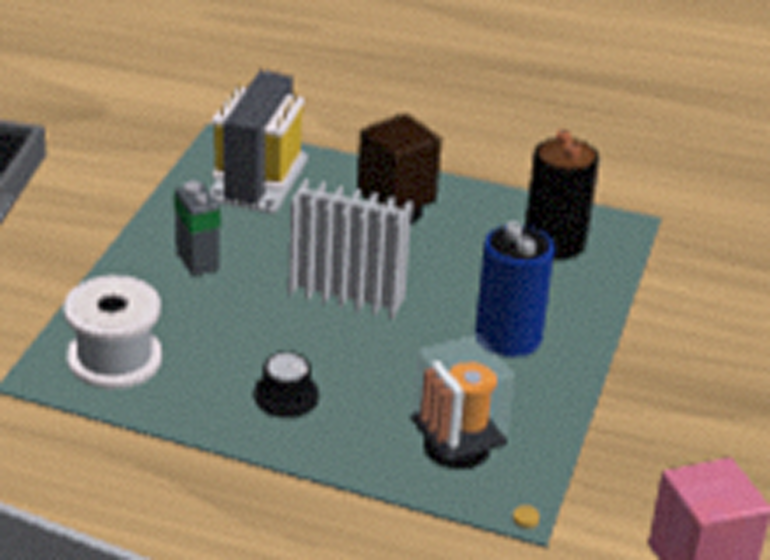

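```bash
cat >> h.py <<'E'
def pose():
    o=bot.get_obs(); w,x,y,z=o['tool_rot']
    from scipy.spatial.transform import Rotation as Ro
    return np.array(o['eef_pos']),Ro.from_quat([x,y,z,w]).as_matrix(),o
def go(x,y,z,yaw):
    p,R,o=pose()
    cur=np.degrees(np.arctan2(R[1,0],R[0,0]))
    s=R.T@(np.array([x,y,z])-p)*1000
    sp=(cur-yaw+180)%360-180
    print('t %.2f pos %s yaw %.1f tilt %.2f w %.3f'%(o['t'],np.round(p*1000,1),cur,np.degrees(np.arccos(min(1,-R[2,2]))),o['gripper_width']),'F',np.round(o['contact_force'],1))
    print('  q',np.round(o['q'],2),' -> shift',np.round(s,1),'spin %.1f'%sp)
E
python3 -c "
from h import *
go(.551,.245,.2,-40)"
```

```text
t 0.25 pos [ 246.4 -628.2  252.8] yaw -68.6 tilt 0.05 w 0.999 F [-0.2  0.1  0.1]
  q [ 1.09  0.48  0.02  1.56 -0.01  1.11 -0.08]  -> shift [-701.5 -602.4   53.4] spin -28.6
```

step_arm(
  targets=[
    [-350, -300, 20, -14, 0.3],
    [-350, -300, 20, -14, 0.3],
    [-350, -300, 20, -14, 0.3],
    [-350, -300, 20, -14, 0.3],
    [-350, -300, 20, -14, 0.3],
    [-350, -300, 20, -14, 0.3],
    [-350, -300, 20, -14, 0.3],
    [-350, -300, 20, -14, 0.3],
    [-350, -300, 20, -14, 0.3],
    [-350, -300, 20, -14, 0.3],
    [-702, -602, 53, -29, 0.3],
    [-702, -602, 53, -29, 0.3],
    [-702, -602, 53, -29, 0.3],
    [-702, -602, 53, -29, 0.3],
    [-702, -602, 53, -29, 0.3],
    [-702, -602, 53, -29, 0.3],
    [-702, -602, 53, -29, 0.3],
    [-702, -602, 53, -29, 0.3],
    [-702, -602, 53, -29, 0.3],
    [-702, -602, 53, -29, 0.3],
  ],
)

```text
t: 1.92
eef_pos: [0.5205, 0.1591, 0.2066]
tool_rot: [0.0, 0.941, -0.339, 0.0]
contact_force: [1.3, -0.8, -0.2]
gripper_width: 0.698
```

```bash
python3 -c "
from h import *
go(.551,.245,.2,-40)"
```

```text
t 1.92 pos [520.5 159.1 206.6] yaw -39.6 tilt 0.02 w 0.698 F [ 1.3 -0.8 -0.2]
  q [ 0.01  0.36 -0.52  1.89  0.22  0.95 -1.3 ]  -> shift [-31.2 -85.6   6.6] spin 0.4
```

step_arm(
  targets=[
    [-31, -86, 7, 0, 0.3],
    [-31, -86, 7, 0, 0.3],
    [-31, -86, 7, 0, 0.3],
    [-31, -86, 7, 0, 0.3],
    [-31, -86, 7, 0, 0.3],
  ],
)

```text
t: 2.33
eef_pos: [0.5506, 0.2433, 0.1992]
tool_rot: [0.0, 0.941, -0.338, -0.0]
contact_force: [0.3, -1.2, 0.1]
gripper_width: 0.696
```

```bash
python3 -c "
from h import *
d=cam('wrist','w1.png')
go(.551,.245,.2,-40)
W=cloud(d)
np.set_printoptions(precision=1,suppress=True)
m=(W[...,2]>.012)&(W[...,1]>0.02)&(W[...,2]<.1)&(W[...,0]>.4)&(W[...,0]<.7)&(W[...,1]<.29)
n,l,st,c=cv2.connectedComponentsWithStats(m.astype(np.uint8))
for i in range(1,n):
    if st[i,4]<100: continue
    P=W[l==i]; zt=np.nanpercentile(P[:,2],97); T=P[P[:,2]>zt-.01]
    r=cv2.minAreaRect((T[:,:2]*1000).astype(np.float32)); print(c[i],len(T),np.array(r[0]),np.array(r[1]),r[2],zt)
"
```

```text
t 2.38 pos [550.8 242.  199.3] yaw -39.6 tilt 0.09 w 0.699 F [-0.1 -1.3 -0.5]
  q [-0.13  0.46 -0.52  1.76  0.27  0.99 -1.44]  -> shift [-1.8 -2.5 -0.7] spin 0.4
[420.8 153.4] 2643 [644.6 240. ] [35.  35.5] 42.897064208984375 0.05822279262570353
[316.5 229.3] 1835 [550.1 245.6] [35.  34.8] 37.290313720703125 0.06987709830111902
[467.2 241.6] 733 [637.6 149.8] [23.7 24.2] 51.976688385009766 0.023843813635218997
[220.7 285.6] 757 [455.6 260.6] [17.9 35.7] 88.04594421386719 0.07202140181175662
[372.8 309. ] 1272 [543.3 153.7] [61.1 24.3] 88.35671997070312 0.06566441845652903
[534.9 325. ] 2470 [640.   55.1] [46.7 51.2] 32.87502670288086 0.03924431263131036
[295.5 368.7] 1697 [453.2 157.5] [36.2 35.1] 52.204498291015625 0.05777830715242514
[354.5 403.9] 315 [465.4  84.1] [13.  46.1] 56.66212844848633 0.035992145566380376
```

View pics/w1.png

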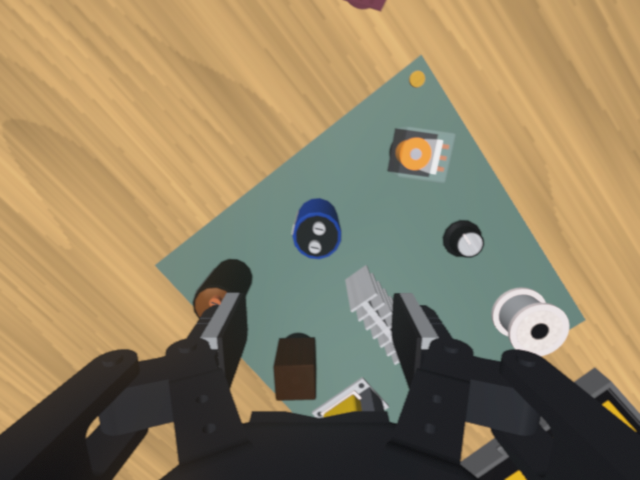

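The wrist view shows the blue capacitor at (317,230), with the clear relay at (418,154) and the old capacitor at (222,285), and it agrees with the top-view positions. I'll descend on the capacitor.

step_arm(
  targets=[
    [0, 0, 30, 0, 0.3],
    [0, 0, 60, 0, 0.3],
    [0, 0, 80, 0, 0.3],
    [0, 0, 80, 0, 0.3],
    [0, 0, 80, 0, 0.3],
  ],
)

```text
t: 2.8
eef_pos: [0.5506, 0.2411, 0.1194]
tool_rot: [0.001, 0.941, -0.34, -0.0]
contact_force: [0.3, 0.6, 1.3]
gripper_width: 0.704
```

```bash
python3 -c "
from h import *
go(.5503,.245,.045,-39.6)"
```

```text
t 2.80 pos [550.6 241.1 119.4] yaw -39.7 tilt 0.14 w 0.704 F [0.3 0.6 1.3]
  q [-0.16  0.56 -0.48  1.82  0.34  0.85 -1.49]  -> shift [-2.7 -2.9 74.4] spin -0.1
```

step_arm(
  targets=[
    [-3, -3, 20, 0, 0.3],
    [-3, -3, 40, 0, 0.3],
    [-3, -3, 60, 0, 0.3],
    [-3, -3, 74, 0, 0.3],
    [-3, -3, 74, 0, 0.3],
    [-3, -3, 74, 0, 0.3],
    [-3, -3, 74, 0, 0.3],
  ],
)

```text
t: 3.38
eef_pos: [0.5516, 0.2479, 0.0473]
tool_rot: [-0.001, 0.941, -0.339, 0.001]
contact_force: [-0.2, 0.5, -0.3]
gripper_width: 0.704
```

```bash
python3 -c "
from h import *
d=cam('wrist','w2.png')
go(.5503,.245,.045,-39.6)"
```

```text
t 3.43 pos [551.7 248.   47.4] yaw -39.6 tilt 0.16 w 0.699 F [0.1 0.6 0.5]
  q [-0.2   0.66 -0.44  1.85  0.4   0.72 -1.55]  -> shift [0.8 3.2 2.4] spin 0.0
```

View pics/w2.png

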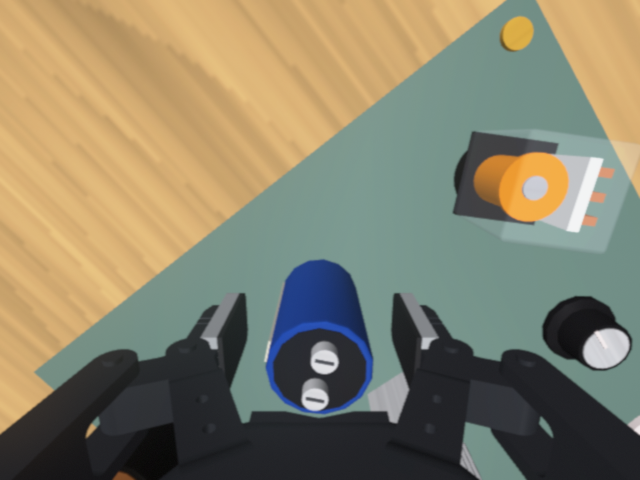

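The capacitor sits centred between the pads (320,365). I'll close on it.

step_arm(
  targets=[
    [1, 2, 2, 0, 0.3],
    [1, 2, 2, 0, 0.3],
    [1, 2, 2, 0, 0.45],
    [1, 2, 2, 0, 0.6],
    [1, 2, 2, 0, 0.75],
    [1, 2, 2, 0, 0.75],
    [1, 2, 2, 0, 0.75],
    [1, 2, 2, 0, 0.75],
  ],
  newtons=30,
)

```text
t: 4.1
eef_pos: [0.5503, 0.2454, 0.0441]
tool_rot: [-0.0, 0.941, -0.339, 0.0]
contact_force: [0.1, -0.9, 6.1]
gripper_width: 0.409
```

```bash
python3 -c "
from h import *
go(.53,-.2115,.18,-39.6)"
```

```text
t 4.10 pos [550.3 245.4  44.1] yaw -39.6 tilt 0.03 w 0.409 F [ 0.1 -0.9  6.1]
  q [-0.2   0.66 -0.43  1.85  0.41  0.71 -1.55]  -> shift [ 275.6  365.1 -136. ] spin 0.0
```

step_arm(
  targets=[
    [0, 0, -10, 0, 0.8],
    [0, 0, -30, 0, 0.8],
    [0, 0, -60, 0, 0.8],
    [0, 0, -90, 0, 0.8],
    [0, 0, -115, 0, 0.8],
    [0, 0, -136, 0, 0.8],
    [0, 0, -136, 0, 0.8],
  ],
)

```text
t: 4.68
eef_pos: [0.552, 0.247, 0.1848]
tool_rot: [-0.003, 0.941, -0.339, 0.003]
contact_force: [0.4, 1.6, -1.0]
gripper_width: 0.411
```

```bash
python3 -c "
from h import *
cam('wrist','w3.png')
go(.53,-.2115,.18,-39.6)"
```

```text
t 4.73 pos [551.2 246.2 182.4] yaw -39.6 tilt 0.27 w 0.414 F [ 0.4  0.3 -1.1]
  q [-0.13  0.48 -0.52  1.77  0.29  0.95 -1.46]  -> shift [275.4 366.3   1.3] spin 0.0
```

View pics/w3.png

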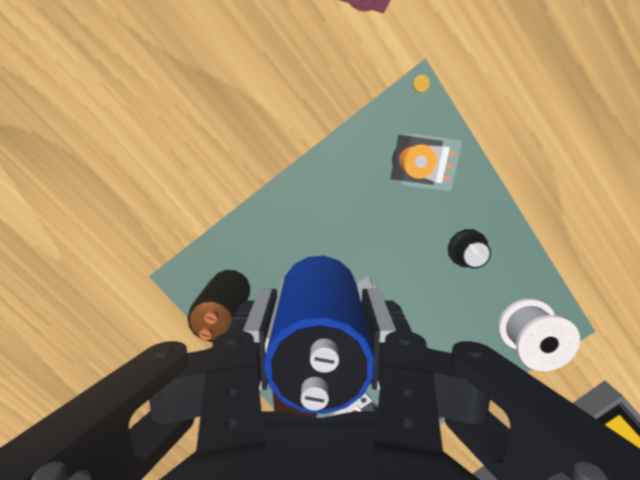

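The capacitor is held at (320,335). I'll carry it to the nest.

step_arm(
  targets=[
    [10, 13, 0, 0, 0.8],
    [28, 37, 0, 0, 0.8],
    [48, 64, 0, 0, 0.8],
    [68, 91, 0, 0, 0.8],
    [88, 118, 0, 0, 0.8],
    [108, 145, 0, 0, 0.8],
    [128, 172, 0, 0, 0.8],
    [148, 199, 0, 0, 0.8],
    [168, 226, 0, 0, 0.8],
    [188, 252, 0, 0, 0.8],
    [208, 278, 0, 0, 0.8],
    [228, 304, 0, 0, 0.8],
    [246, 328, 0, 0, 0.8],
    [260, 346, 0, 0, 0.8],
    [270, 359, 0, 0, 0.8],
    [275, 366, 0, 0, 0.8],
    [275, 366, 0, 0, 0.8],
    [275, 366, 0, 0, 0.8],
    [275, 366, 0, 0, 0.8],
  ],
)

```text
t: 6.32
eef_pos: [0.5289, -0.2099, 0.1793]
tool_rot: [-0.0, 0.941, -0.338, -0.0]
contact_force: [-0.7, 0.5, -0.8]
gripper_width: 0.415
```

```bash
python3 -c "
from h import *
d=cam('wrist','w4.png')
go(.53,-.2115,.054,-39.6)
hsv=cv2.cvtColor(d['frame'],cv2.COLOR_RGB2HSV)
m=cv2.inRange(hsv,(18,150,130),(35,255,255))
n,l,st,c=cv2.connectedComponentsWithStats(m)
for i in range(1,n):
    if st[i,4]<400: continue
    ct=max(cv2.findContours((l==i).astype(np.uint8),cv2.RETR_EXTERNAL,cv2.CHAIN_APPROX_NONE)[0],key=len)[:,0]
    P=np.array([ray(d,u,v,.011) for u,v in ct]);r=cv2.minAreaRect((P[:,:2]*1000).astype(np.float32)); print(c[i],np.round(r[0],1),np.round(r[1],1),r[2])
"
```

```text
t 6.37 pos [ 529.  -209.9  179.5] yaw -39.4 tilt 0.05 w 0.419 F [ 1.2  1.  -1. ]
  q [ 0.59  0.42 -0.41  1.86  0.21  0.9  -0.6 ]  -> shift [  1.9   0.6 125.5] spin 0.2
[323.26867358  46.31151752] [ 617.2 -107.9] [83.2 61.2] 5.035820960998535
[233.95929727 137.49765177] [ 521.5 -116.1] [77.5 41. ] 4.968635559082031
[413.21418294 140.18129496] [ 625.8 -203.9] [51.9 51.9] 4.956159591674805
[322.05875   226.5453125] [ 530.5 -211.5] [49.7 53.4] 47.874961853027344
```

View pics/w4.png

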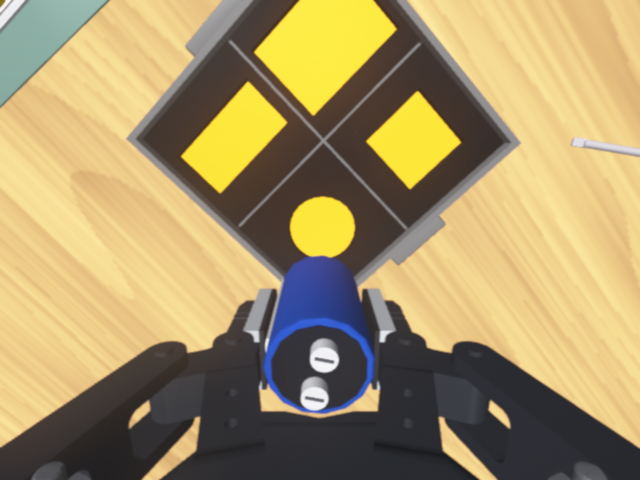

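The wrist view shows the round cut-out at (322,227), just past the capacitor base, and the nest positions agree to within 1 mm. I'll lower it.

step_arm(
  targets=[
    [2, 1, 20, 0, 0.8],
    [2, 1, 45, 0, 0.8],
    [2, 1, 70, 0, 0.8],
    [2, 1, 90, 0, 0.8],
    [2, 1, 105, 0, 0.8],
    [2, 1, 112, 0, 0.8],
    [2, 1, 112, 0, 0.8],
    [2, 1, 112, 0, 0.8],
    [2, 1, 112, 0, 0.8],
  ],
)

```text
t: 7.12
eef_pos: [0.5307, -0.2137, 0.0688]
tool_rot: [-0.0, 0.941, -0.338, 0.001]
contact_force: [0.6, 1.1, -0.9]
gripper_width: 0.413
```

```bash
python3 -c "
from h import *
go(.5302,-.212,.0535,-39.6)"
```

```text
t 7.12 pos [ 530.7 -213.7   68.8] yaw -39.5 tilt 0.11 w 0.413 F [ 0.6  1.1 -0.9]
  q [ 0.55  0.57 -0.36  1.92  0.3   0.69 -0.68]  -> shift [-1.5 -1.  15.3] spin 0.1
```

step_arm(
  targets=[
    [-1, -1, 5, 0, 0.8],
    [-1, -1, 10, 0, 0.8],
    [-1, -1, 12, 0, 0.8],
    [-1, -1, 13, 0, 0.8],
    [-1, -1, 14, 0, 0.8],
    [-1, -1, 15, 0, 0.8],
    [-1, -1, 15, 0, 0.8],
    [-1, -1, 15, 0, 0.8],
  ],
)

```text
t: 7.78
eef_pos: [0.5296, -0.2126, 0.0531]
tool_rot: [0.0, 0.941, -0.339, 0.0]
contact_force: [-1.6, 0.6, 3.4]
gripper_width: 0.418
```

```bash
python3 -c "
from h import *
d=cam('scene','s1.png')
cv2.imwrite('pics/s1c.png',cv2.resize(d['frame'][140:300,130:310],(720,640))[:,:,::-1][:600])
go(.5302,-.212,.0535,-39.6)"
```

```text
t 7.83 pos [ 529.6 -212.6   53.1] yaw -39.6 tilt 0.01 w 0.412 F [-1.3  0.8  5.7]
  q [ 0.54  0.6  -0.35  1.93  0.31  0.67 -0.69]  -> shift [ 0.1 -0.9 -0.4] spin 0.0
```

View pics/s1c.png

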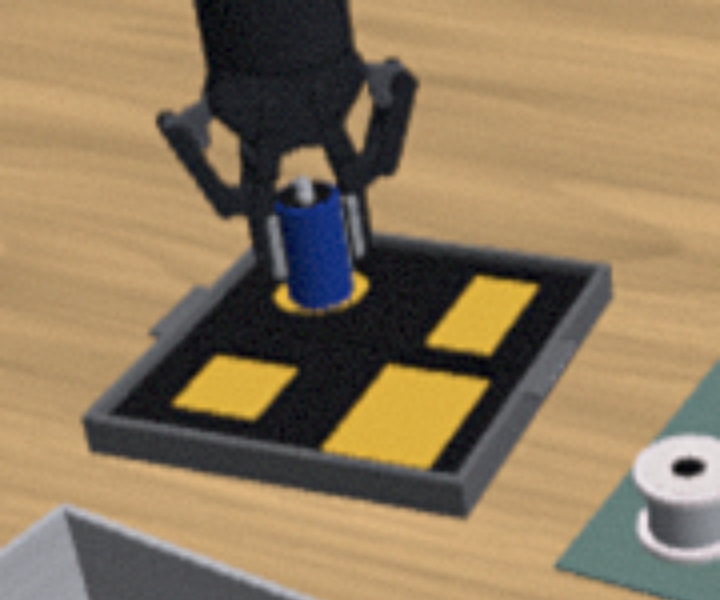

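The force reads 5.7 N up and the capacitor sits centred on the yellow floor (325,295), so I'll release it.

step_arm(
  targets=[
    [0, 0, 0, 0, 0.55],
    [0, 0, 0, 0, 0.5],
    [0, 0, 0, 0, 0.42],
    [0, 0, 0, 0, 0.35],
    [0, 0, 0, 0, 0.3],
    [0, 0, 0, 0, 0.3],
    [0, 0, -10, 0, 0.3],
    [0, 0, -35, 0, 0.3],
    [0, 0, -65, 0, 0.3],
    [0, 0, -100, 0, 0.3],
    [0, 0, -125, 0, 0.3],
    [0, 0, -125, 0, 0.3],
  ],
)

```text
t: 8.83
eef_pos: [0.5329, -0.2133, 0.1841]
tool_rot: [-0.0, 0.941, -0.339, 0.005]
contact_force: [0.5, 0.4, 0.2]
gripper_width: 0.698
```

```bash
python3 -c "
from h import *
d=cam('wrist','w5.png')
go(.6448,.2395,.15,-47.4)"
```

```text
t 8.88 pos [ 531.6 -213.1  181.5] yaw -39.6 tilt 0.39 w 0.703 F [ 1.  -0.1 -0.6]
  q [ 0.6   0.42 -0.41  1.86  0.21  0.9  -0.6 ]  -> shift [-201.4 -420.8   31.2] spin 7.8
```

View pics/w5.png

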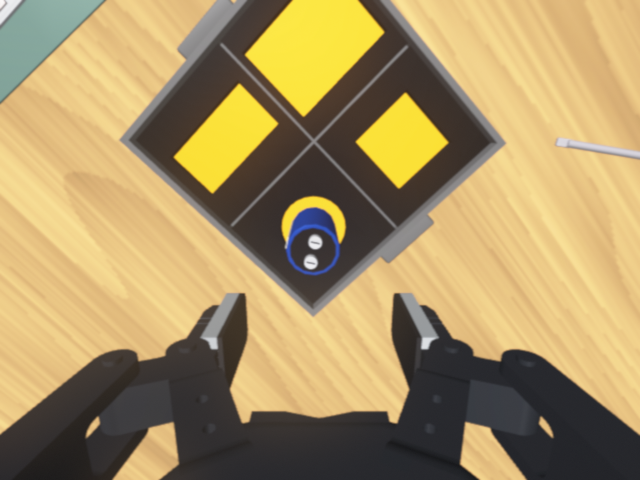

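The capacitor stands upright in the round cut-out (313,240). Next is the relay.

step_arm(
  targets=[
    [-18, -36, 0, 0, 0.3],
    [-36, -75, 0, 1, 0.3],
    [-54, -113, 0, 2, 0.3],
    [-72, -150, 5, 3, 0.3],
    [-90, -188, 10, 4, 0.3],
    [-108, -226, 10, 5, 0.3],
    [-126, -264, 15, 6, 0.3],
    [-144, -301, 15, 7, 0.3],
    [-162, -338, 20, 8, 0.3],
    [-180, -375, 25, 8, 0.3],
    [-194, -405, 31, 8, 0.3],
    [-201, -421, 31, 8, 0.3],
    [-201, -421, 31, 8, 0.3],
    [-201, -421, 31, 8, 0.3],
    [-201, -421, 31, 8, 0.3],
  ],
)

```text
t: 10.13
eef_pos: [0.6426, 0.2384, 0.1459]
tool_rot: [0.001, 0.915, -0.404, -0.0]
contact_force: [-0.5, 0.2, 0.8]
gripper_width: 0.701
```

```bash
cat >> h.py <<'E'
def blobs(d,lo,hi,x0=.4,x1=.75,y0=-.1,y1=.3,band=.01,zlo=.012):
    W=cloud(d)
    m=(W[...,2]>zlo)&(W[...,2]<.1)&(W[...,1]>y0)&(W[...,1]<y1)&(W[...,0]>x0)&(W[...,0]<x1)
    n,l,st,c=cv2.connectedComponentsWithStats(m.astype(np.uint8))
    for i in range(1,n):
        if st[i,4]<150: continue
        P=W[l==i]; zt=np.nanpercentile(P[:,2],97); T=P[P[:,2]>zt-band]
        r=cv2.minAreaRect((T[:,:2]*1000).astype(np.float32)); print(np.round(c[i]),len(T),np.round(r[0],1),np.round(r[1],1),round(r[2],1),'%.4f'%zt)
E
python3 -c "
from h import *
d=cam('wrist','w6.png')
blobs(d,0,0)
go(.6448,.2395,.037,-47.4)"
```

```text
[319. 245.] 3333 [644.8 240.1] [35.  34.9] 42.9 0.0581
[305. 395.] 378 [546.3 169.2] [29.3 21.4] 88.3 0.0599
[481. 430.] 217 [619.   50.1] [ 9.4 26.7] 12.9 0.0391
[143. 444.] 197 [457.8 236.9] [25.6  5.4] 7.2 0.0658
t 10.18 pos [642.9 237.7 146.1] yaw -47.7 tilt 0.11 w 0.695 F [ 0.2 -1.2 -0.6]
  q [-0.16  0.64 -0.42  1.59  0.3   0.98 -1.51]  -> shift [-1.000e-01 -2.800e+00  1.091e+02] spin -0.3
```

View pics/w6.png

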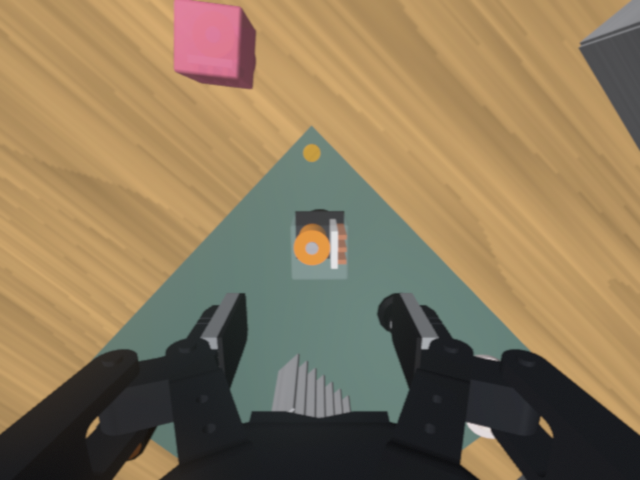

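The clear relay (319,245) is square to the jaws, and the pink block (212,40) stays clear of the path. I'll descend.

step_arm(
  targets=[
    [0, -3, 25, 0, 0.3],
    [0, -3, 50, 0, 0.3],
    [0, -3, 75, 0, 0.3],
    [0, -3, 95, 0, 0.3],
    [0, -3, 107, 0, 0.3],
    [0, -3, 107, 0, 0.3],
    [0, -3, 107, 0, 0.3],
    [0, -3, 107, 0, 0.3],
  ],
)

```text
t: 10.85
eef_pos: [0.6462, 0.2419, 0.0412]
tool_rot: [-0.001, 0.915, -0.404, 0.001]
contact_force: [0.7, 0.6, -0.2]
gripper_width: 0.701
```

```bash
python3 -c "
from h import *
d=cam('wrist','w7.png')
go(.6448,.2398,.039,-47.2)"
```

```text
t 10.90 pos [646.3 242.2  41.5] yaw -47.6 tilt 0.16 w 0.704 F [-0.5 -0.2 -0.2]
  q [-0.19  0.76 -0.38  1.63  0.36  0.81 -1.56]  -> shift [0.7 2.7 2.5] spin -0.4
```

View pics/w7.png

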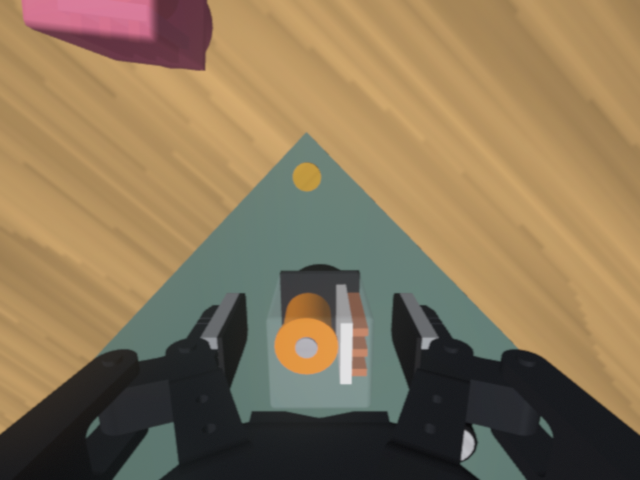

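The relay is centred (319,340), so I'll close.

step_arm(
  targets=[
    [0, 1, 1, 0, 0.3],
    [0, 1, 1, 0, 0.4],
    [0, 1, 1, 0, 0.5],
    [0, 1, 1, 0, 0.6],
    [0, 1, 1, 0, 0.75],
    [0, 1, 1, 0, 0.75],
    [0, 1, 1, 0, 0.75],
    [0, 1, 1, 0, 0.75],
  ],
  newtons=30,
)

```text
t: 11.57
eef_pos: [0.6447, 0.2414, 0.0392]
tool_rot: [-0.0, 0.915, -0.403, 0.0]
contact_force: [-1.6, 0.4, 5.8]
gripper_width: 0.403
```

step_arm(
  targets=[
    [0, 0, -10, 0, 0.8],
    [0, 0, -30, 0, 0.8],
    [0, 0, -60, 0, 0.8],
    [0, 0, -90, 0, 0.8],
    [0, 0, -115, 0, 0.8],
    [0, 0, -136, 0, 0.8],
    [0, 0, -136, 0, 0.8],
    [0, 0, -136, 0, 0.8],
  ],
)

```text
t: 12.23
eef_pos: [0.6449, 0.2416, 0.1763]
tool_rot: [-0.001, 0.915, -0.403, 0.001]
contact_force: [-0.9, -0.1, -1.5]
gripper_width: 0.403
```

```bash
python3 -c "
from h import *
d=cam('wrist','w8.png')
go(.6257,-.2042,.175,-85.1)"
```

```text
t 12.28 pos [644.1 241.1 174.6] yaw -47.6 tilt 0.02 w 0.405 F [-0.7 -0.5 -0.7]
  q [-0.16  0.61 -0.43  1.57  0.28  1.03 -1.5 ]  -> shift [ 3.163e+02  3.139e+02 -3.000e-01] spin 37.5
```

View pics/w8.png

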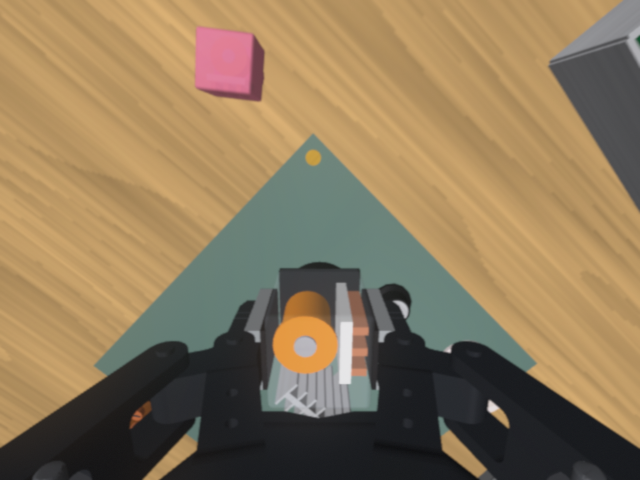

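The relay is held. I'll carry it to the square nest.

step_arm(
  targets=[
    [10, 10, 0, 1, 0.8],
    [28, 28, 0, 3, 0.8],
    [50, 50, 0, 6, 0.8],
    [72, 72, 0, 9, 0.8],
    [94, 94, 0, 12, 0.8],
    [116, 116, 0, 15, 0.8],
    [138, 138, 0, 18, 0.8],
    [160, 160, 0, 21, 0.8],
    [182, 182, 0, 24, 0.8],
    [204, 204, 0, 27, 0.8],
    [226, 225, 0, 30, 0.8],
    [248, 247, 0, 32, 0.8],
    [270, 268, 0, 34, 0.8],
    [290, 288, 0, 36, 0.8],
    [304, 302, 0, 37, 0.8],
    [312, 310, 0, 37.5, 0.8],
    [316, 314, 0, 37.5, 0.8],
    [316, 314, 0, 37.5, 0.8],
    [316, 314, 0, 37.5, 0.8],
    [316, 314, 0, 37.5, 0.8],
  ],
)

```text
t: 13.95
eef_pos: [0.6262, -0.2012, 0.1746]
tool_rot: [-0.001, 0.738, -0.675, -0.0]
contact_force: [-0.3, 0.7, -1.0]
gripper_width: 0.406
```

```bash
python3 -c "
from h import *
d=cam('wrist','w9.png')
go(.6257,-.2035,.0485,-85.1)"
```

```text
t 14.00 pos [ 626.2 -201.4  174.7] yaw -84.9 tilt 0.07 w 0.403 F [-0.1  0.4 -0.9]
  q [ 0.38  0.54 -0.23  1.66  0.14  0.96 -1.38]  -> shift [  2.2   0.7 126.2] spin 0.2
```

View pics/w9.png

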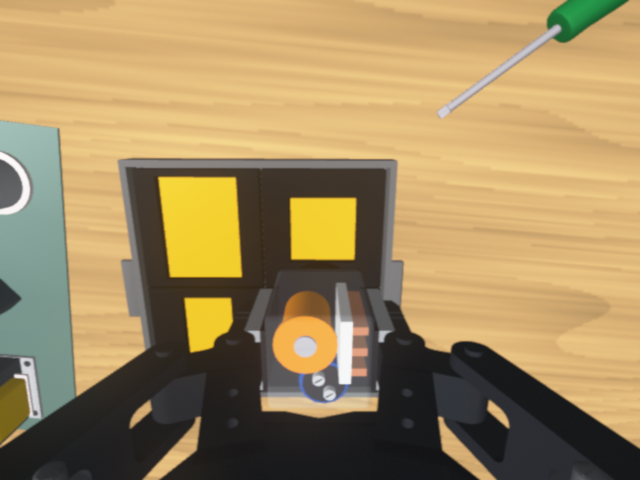

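step_arm(
  targets=[
    [2, 1, 20, 0, 0.8],
    [2, 1, 45, 0, 0.8],
    [2, 1, 70, 0, 0.8],
    [2, 1, 90, 0, 0.8],
    [2, 1, 105, 0, 0.8],
    [2, 1, 112, 0, 0.8],
    [2, 1, 112, 0, 0.8],
    [2, 1, 112, 0, 0.8],
    [2, 1, 112, 0, 0.8],
  ],
)

```text
t: 14.75
eef_pos: [0.626, -0.2056, 0.064]
tool_rot: [-0.001, 0.737, -0.676, 0.001]
contact_force: [0.9, 0.5, -1.8]
gripper_width: 0.408
```

```bash
python3 -c "
from h import *
go(.6257,-.2035,.0482,-85.1)"
```

```text
t 14.75 pos [ 626.  -205.6   64. ] yaw -85.1 tilt 0.12 w 0.408 F [ 0.9  0.5 -1.8]
  q [ 0.37  0.67 -0.2   1.72  0.18  0.77 -1.41]  -> shift [-2.1  0.1 15.8] spin 0.0
```

step_arm(
  targets=[
    [-1, 0, 5, 0, 0.8],
    [-1, 0, 10, 0, 0.8],
    [-1, 0, 12, 0, 0.8],
    [-1, 0, 13, 0, 0.8],
    [-1, 0, 14, 0, 0.8],
    [-1, 0, 15, 0, 0.8],
    [-1, 0, 15, 0, 0.8],
    [-1, 0, 15, 0, 0.8],
  ],
)

```text
t: 15.42
eef_pos: [0.6248, -0.2049, 0.0482]
tool_rot: [0.0, 0.737, -0.676, 0.0]
contact_force: [-2.1, 0.3, 5.0]
gripper_width: 0.406
```

```bash
python3 -c "
from h import *
d=cam('scene','s2.png')
cv2.imwrite('pics/s2c.png',cv2.resize(d['frame'][140:300,130:310],(675,600))[:,:,::-1])
go(.6257,-.2035,.0482,-85.1)"
```

```text
t 15.47 pos [ 624.8 -204.9   48.2] yaw -85.1 tilt 0.01 w 0.408 F [-3.9  1.   6. ]
  q [ 0.36  0.69 -0.2   1.72  0.19  0.74 -1.41]  -> shift [-1.3 -1.   0. ] spin 0.0
```

View pics/s2c.png

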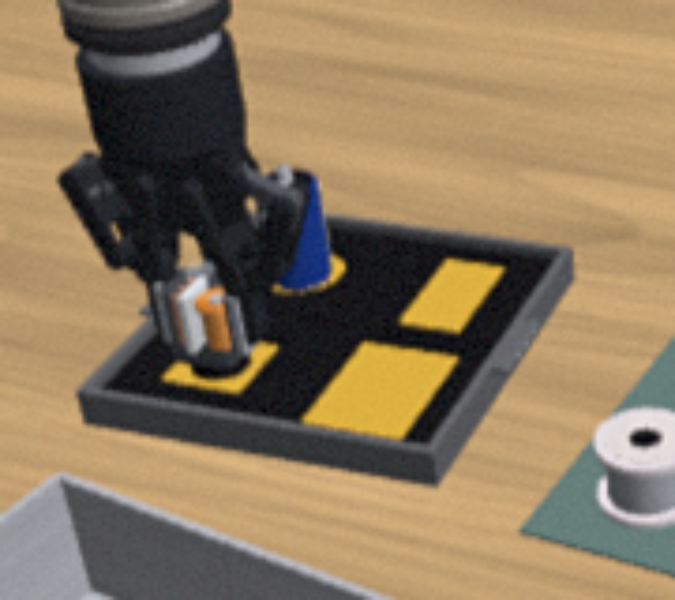

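The relay is on the square floor (222,365) with about 6 N of contact, so I'll release it.

step_arm(
  targets=[
    [0, 0, 0, 0, 0.55],
    [0, 0, 0, 0, 0.5],
    [0, 0, 0, 0, 0.42],
    [0, 0, 0, 0, 0.35],
    [0, 0, 0, 0, 0.3],
    [0, 0, 0, 0, 0.3],
    [0, 0, -10, 0, 0.3],
    [0, 0, -35, 0, 0.3],
    [0, 0, -65, 0, 0.3],
    [0, 0, -100, 0, 0.3],
    [0, 0, -125, 0, 0.3],
    [0, 0, -125, 0, 0.3],
    [0, 0, -125, 0, 0.3],
  ],
)

```text
t: 16.55
eef_pos: [0.626, -0.2051, 0.1755]
tool_rot: [-0.001, 0.737, -0.676, 0.002]
contact_force: [-0.2, 0.3, -0.6]
gripper_width: 0.703
```

```bash
python3 -c "
from h import *
d=cam('wrist','w10.png')
go(.4476,.0690,.16,-91)"
```

```text
t 16.60 pos [ 624.9 -204.9  173.6] yaw -85.1 tilt 0.07 w 0.695 F [ 1.   0.2 -0.5]
  q [ 0.38  0.54 -0.23  1.66  0.14  0.96 -1.38]  -> shift [-288.1  153.2   13.2] spin 5.9
```

View pics/w10.png

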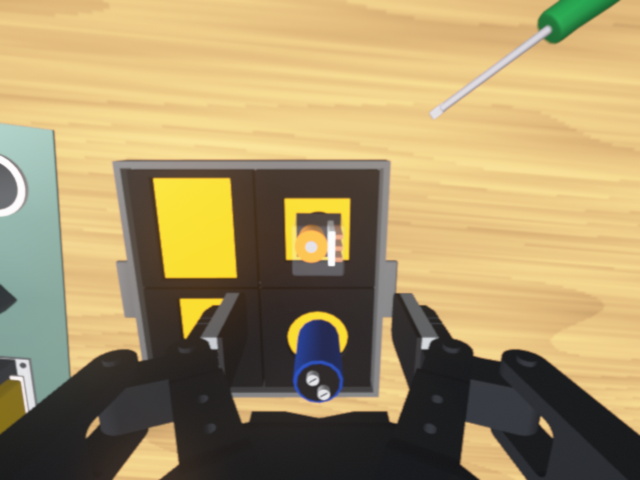

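The relay is seated upright (318,240). Next is the transformer.

step_arm(
  targets=[
    [-14, 8, 0, 0, 0.22],
    [-40, 21, 0, 1, 0.22],
    [-70, 37, 0, 2, 0.22],
    [-100, 53, 0, 3, 0.22],
    [-130, 69, 0, 4, 0.22],
    [-160, 85, 0, 5, 0.22],
    [-190, 101, 0, 6, 0.22],
    [-220, 117, 5, 6, 0.22],
    [-250, 133, 10, 6, 0.22],
    [-275, 146, 13, 6, 0.22],
    [-288, 153, 13, 6, 0.22],
    [-288, 153, 13, 6, 0.22],
    [-288, 153, 13, 6, 0.22],
    [-288, 153, 13, 6, 0.22],
    [-288, 153, 13, 6, 0.22],
  ],
)

```text
t: 17.85
eef_pos: [0.4481, 0.0678, 0.1593]
tool_rot: [-0.0, -0.7, 0.714, 0.0]
contact_force: [-0.5, 0.1, -0.5]
gripper_width: 0.779
```

```bash
python3 -c "
from h import *
d=cam('wrist','w11.png')
blobs(d,0,0,y0=-.02,band=.025)
go(.4476,.0690,.037,-91)"
```

```text
[321.  95.] 1474 [541.9  64.7] [26.8 17.7] 42.7 0.0517
[168.  94.] 5471 [542.9 153.6] [61.1 24.3] 88.2 0.0659
[318. 244.] 5800 [447.5  68.5] [66.2 44.1] 0.3 0.0611
[187. 238.] 3601 [452.7 156.7] [35.4 35.7] 52.0 0.0581
[ 46. 240.] 3266 [453.9 248.5] [31.6 35.5] 75.2 0.0725
t 17.90 pos [448.1  67.8 159.4] yaw -91.2 tilt 0.02 w 0.780 F [ 0.6 -0.6  0.3]
  q [ 0.01  0.26 -0.34  2.14  0.13  0.76 -2.  ]  -> shift [ -1.2   0.5 122.4] spin -0.2
```

View pics/w11.png

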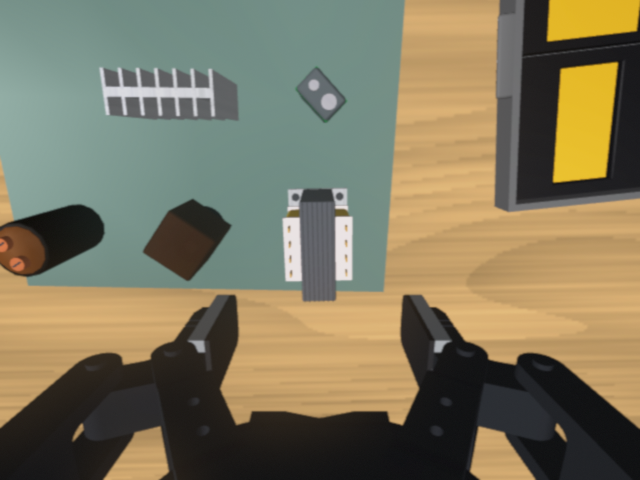

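The transformer (318,244) lies between the jaws at yaw 0.3°, and the burnt relay (187,240) stays clear on the left. I'll descend.

step_arm(
  targets=[
    [-1, 0, 25, -1.5, 0.22],
    [-1, 0, 50, -1.5, 0.22],
    [-1, 0, 75, -1.5, 0.22],
    [-1, 0, 100, -1.5, 0.22],
    [-1, 0, 115, -1.5, 0.22],
    [-1, 0, 121, -1.5, 0.22],
    [-1, 0, 121, -1.5, 0.22],
    [-1, 0, 121, -1.5, 0.22],
    [-1, 0, 121, -1.5, 0.22],
  ],
)

```text
t: 18.65
eef_pos: [0.4486, 0.0699, 0.0396]
tool_rot: [-0.001, 0.709, -0.705, 0.001]
contact_force: [-0.1, 0.1, -0.6]
gripper_width: 0.782
```

```bash
python3 -c "
from h import *
d=cam('wrist','w12.png')
go(.4476,.0687,.038,-89.7)"
```

```text
t 18.70 pos [448.6  70.   39.7] yaw -89.6 tilt 0.12 w 0.776 F [-0.6  1.5  0.4]
  q [-0.07  0.48 -0.27  2.21  0.27  0.48 -2.11]  -> shift [1.3 1.1 1.7] spin 0.1
```

View pics/w12.png

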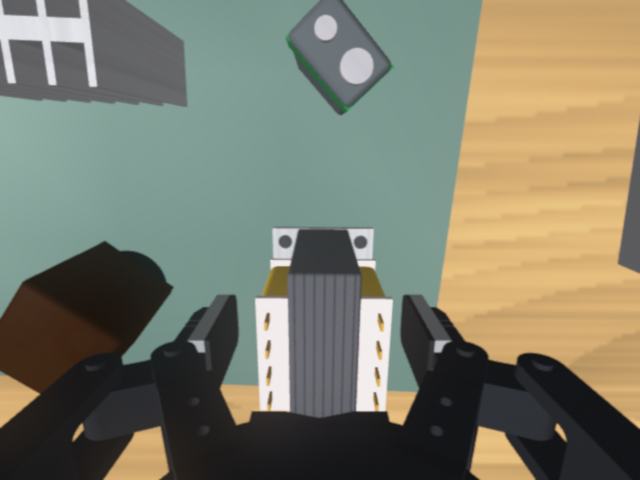

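step_arm(
  targets=[
    [0, 0, 0, 0, 0.22],
    [0, 0, 0, 0, 0.3],
    [0, 0, 0, 0, 0.4],
    [0, 0, 0, 0, 0.5],
    [0, 0, 0, 0, 0.65],
    [0, 0, 0, 0, 0.65],
    [0, 0, 0, 0, 0.65],
    [0, 0, 0, 0, 0.65],
  ],
  newtons=60,
)

```text
t: 19.37
eef_pos: [0.448, 0.0698, 0.0393]
tool_rot: [-0.0, 0.71, -0.705, 0.0]
contact_force: [-1.0, 0.0, 7.5]
gripper_width: 0.504
```

step_arm(
  targets=[
    [0, 0, -8, 0, 0.7],
    [0, 0, -25, 0, 0.7],
    [0, 0, -45, 0, 0.7],
    [0, 0, -70, 0, 0.7],
    [0, 0, -95, 0, 0.7],
    [0, 0, -115, 0, 0.7],
    [0, 0, -130, 0, 0.7],
    [0, 0, -138, 0, 0.7],
    [0, 0, -138, 0, 0.7],
    [0, 0, -138, 0, 0.7],
  ],
)

```text
t: 20.2
eef_pos: [0.4472, 0.0698, 0.1763]
tool_rot: [0.0, 0.71, -0.705, -0.0]
contact_force: [0.3, 0.5, -5.8]
gripper_width: 0.505
```

```bash
python3 -c "
from h import *
d=cam('wrist','w13.png')
go(.6173,-.1083,.175,-85.1)"
```

```text
t 20.25 pos [446.8  69.7 175.7] yaw -89.6 tilt 0.11 w 0.510 F [-0.4  0.3 -4.4]
  q [ 0.02  0.24 -0.36  2.13  0.11  0.8  -1.97]  -> shift [ 179.2 -169.2    0.5] spin -4.5
```

View pics/w13.png

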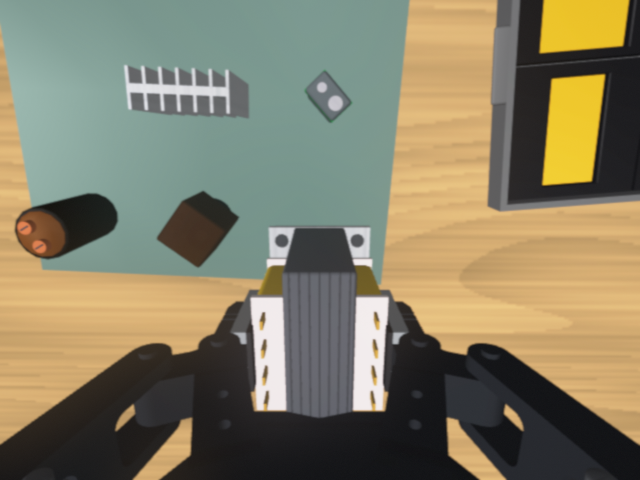

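The transformer is held upright (320,320). I'll carry it to the wide nest.

step_arm(
  targets=[
    [7, -7, 0, 0, 0.7],
    [20, -19, 0, -1, 0.7],
    [35, -33, 0, -1, 0.7],
    [52, -49, 0, -2, 0.7],
    [69, -65, 0, -2, 0.7],
    [86, -81, 0, -3, 0.7],
    [103, -97, 0, -3, 0.7],
    [120, -113, 0, -4, 0.7],
    [137, -129, 0, -4.5, 0.7],
    [152, -143, 0, -4.5, 0.7],
    [165, -156, 0, -4.5, 0.7],
    [174, -164, 0, -4.5, 0.7],
    [179, -169, 0, -4.5, 0.7],
    [179, -169, 0, -4.5, 0.7],
    [179, -169, 0, -4.5, 0.7],
    [179, -169, 0, -4.5, 0.7],
  ],
)

```text
t: 21.58
eef_pos: [0.6172, -0.1065, 0.1763]
tool_rot: [0.0, 0.737, -0.676, -0.001]
contact_force: [0.4, 0.8, -5.1]
gripper_width: 0.504
```

```bash
python3 -c "
from h import *
d=cam('wrist','w14.png')
go(.6173,-.1083,.0485,-85.1)"
```

```text
t 21.63 pos [ 617.3 -106.5  176.5] yaw -85.0 tilt 0.06 w 0.505 F [-0.2  0.2 -3.7]
  q [ 0.26  0.49 -0.26  1.73  0.15  0.94 -1.54]  -> shift [1.90e+00 1.00e-01 1.28e+02] spin 0.1
```

View pics/w14.png

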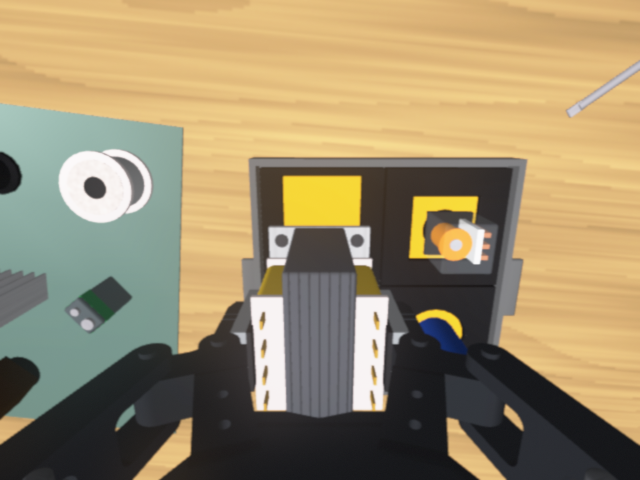

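step_arm(
  targets=[
    [1, 0, 15, 0, 0.7],
    [1, 0, 38, 0, 0.7],
    [1, 0, 62, 0, 0.7],
    [1, 0, 84, 0, 0.7],
    [1, 0, 102, 0, 0.7],
    [1, 0, 112, 0, 0.7],
    [1, 0, 114, 0, 0.7],
    [1, 0, 114, 0, 0.7],
    [1, 0, 114, 0, 0.7],
    [1, 0, 114, 0, 0.7],
  ],
)

```text
t: 22.47
eef_pos: [0.6192, -0.1088, 0.0642]
tool_rot: [-0.001, 0.737, -0.676, 0.001]
contact_force: [-0.2, -0.2, -5.2]
gripper_width: 0.506
```

```bash
python3 -c "
from h import *
go(.6173,-.1083,.0482,-85.1)"
```

```text
t 22.47 pos [ 619.2 -108.8   64.2] yaw -85.1 tilt 0.15 w 0.506 F [-0.2 -0.2 -5.2]
  q [ 0.24  0.63 -0.23  1.79  0.2   0.73 -1.58]  -> shift [-0.6  1.9 16. ] spin 0.0
```

step_arm(
  targets=[
    [0, 1, 5, 0, 0.7],
    [0, 1, 10, 0, 0.7],
    [0, 1, 12, 0, 0.7],
    [0, 1, 13, 0, 0.7],
    [0, 1, 14, 0, 0.7],
    [0, 1, 15, 0, 0.7],
    [0, 1, 15, 0, 0.7],
    [0, 1, 15, 0, 0.7],
  ],
)

```text
t: 23.13
eef_pos: [0.617, -0.1089, 0.0484]
tool_rot: [0.0, 0.737, -0.676, 0.0]
contact_force: [-5.0, 0.6, 4.4]
gripper_width: 0.505
```

```bash
python3 -c "
from h import *
d=cam('scene','s3.png')
cv2.imwrite('pics/s3c.png',cv2.resize(d['frame'][140:300,130:310],(675,600))[:,:,::-1])
go(.6173,-.1083,.0482,-85.1)"
```

```text
t 23.18 pos [ 617.  -108.9   48.4] yaw -85.1 tilt 0.01 w 0.507 F [-4.8  0.2  5.7]
  q [ 0.24  0.65 -0.22  1.8   0.21  0.71 -1.58]  -> shift [-0.5 -0.3  0.2] spin 0.0
```

View pics/s3c.png

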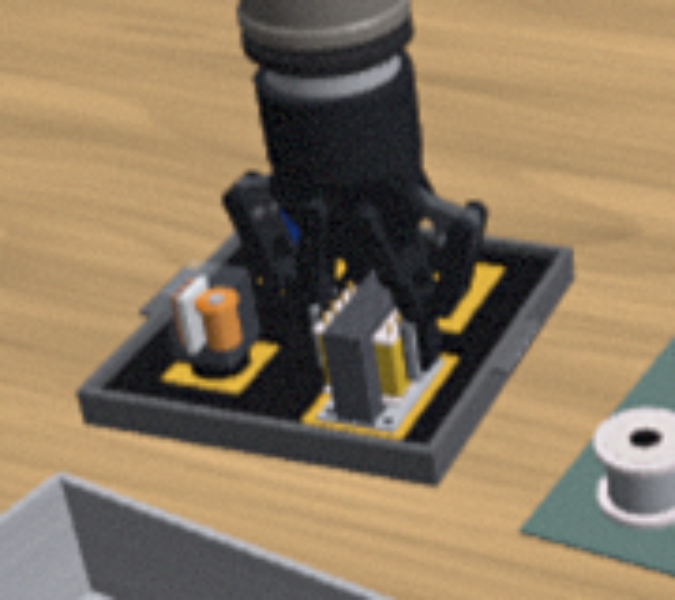

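The transformer is seated in the wide cut-out (375,395) with about 11 N of support from the floor. I'll release to a modest opening.

step_arm(
  targets=[
    [0, 0, 0, 0, 0.46],
    [0, 0, 0, 0, 0.4],
    [0, 0, 0, 0, 0.34],
    [0, 0, 0, 0, 0.3],
    [0, 0, 0, 0, 0.3],
    [0, 0, 0, 0, 0.3],
    [0, 0, -10, 0, 0.3],
    [0, 0, -35, 0, 0.3],
    [0, 0, -65, 0, 0.3],
    [0, 0, -100, 0, 0.3],
    [0, 0, -125, 0, 0.3],
    [0, 0, -125, 0, 0.3],
    [0, 0, -125, 0, 0.3],
  ],
)

```text
t: 24.27
eef_pos: [0.6183, -0.109, 0.1753]
tool_rot: [-0.001, 0.737, -0.676, 0.002]
contact_force: [-1.2, -0.3, -1.1]
gripper_width: 0.703
```

```bash
python3 -c "
from h import *
d=cam('wrist','w15.png')
go(.5432,.1535,.16,-1.8)"
```

```text
t 24.32 pos [ 617.2 -109.   173.5] yaw -85.1 tilt 0.07 w 0.697 F [-0.9  0.5 -0.8]
  q [ 0.27  0.49 -0.26  1.74  0.15  0.93 -1.54]  -> shift [-267.8   51.3   13.4] spin -83.3
```

View pics/w15.png

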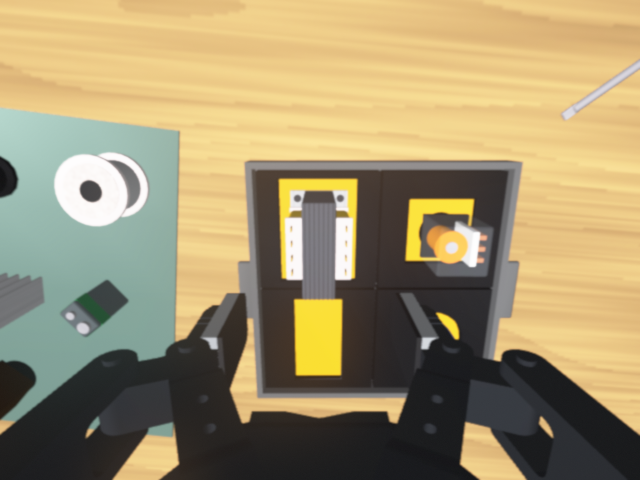

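The transformer is seated (319,245) and squared in its cut-out. Next is the heat sink.

step_arm(
  targets=[
    [-12, 2, 0, -4, 0.4],
    [-32, 6, 0, -9, 0.4],
    [-54, 10, 0, -15, 0.4],
    [-76, 15, 0, -21, 0.4],
    [-98, 19, 0, -27, 0.4],
    [-120, 23, 0, -33, 0.4],
    [-142, 27, 0, -39, 0.4],
    [-164, 31, 0, -45, 0.4],
    [-186, 36, 0, -51, 0.4],
    [-208, 40, 0, -57, 0.4],
    [-230, 44, 5, -63, 0.4],
    [-250, 48, 10, -69, 0.4],
    [-262, 50, 13, -75, 0.4],
    [-268, 51, 13, -80, 0.4],
    [-268, 51, 13, -83, 0.4],
    [-268, 51, 13, -83, 0.4],
    [-268, 51, 13, -83, 0.4],
    [-268, 51, 13, -83, 0.4],
  ],
)

```text
t: 25.82
eef_pos: [0.543, 0.1532, 0.159]
tool_rot: [0.0, 1.0, -0.019, -0.001]
contact_force: [-0.0, -0.5, -0.5]
gripper_width: 0.598
```

```bash
python3 -c "
from h import *
d=cam('wrist','w16.png')
blobs(d,0,0,y0=-.02)
go(.5432,.1535,.043,-1.8)"
```

```text
[163.  90.] 3453 [455.1 252.2] [35.1 35.1] 86.6 0.0729
[320. 245.] 2279 [543.4 153.7] [60.6 24. ] 88.0 0.0658
[185. 241.] 3111 [453.1 157.7] [35.5 35.4] 52.7 0.0581
[447. 235.] 979 [637.3 149.7] [24.6 24.1] 2.3 0.0236
[323. 351.] 920 [542.2  65.2] [27.3 18.1] 41.9 0.0512
[459. 340.] 556 [647.3  70.2] [13.8 36.8] 55.4 0.0391
t 25.87 pos [543.1 153.2 159.2] yaw -2.2 tilt 0.06 w 0.600 F [ 0.2  0.2 -0.7]
  q [ 0.12  0.49 -0.65  1.88  0.37  0.9  -0.74]  -> shift [  0.2  -0.3 116.2] spin -0.4
```

View pics/w16.png

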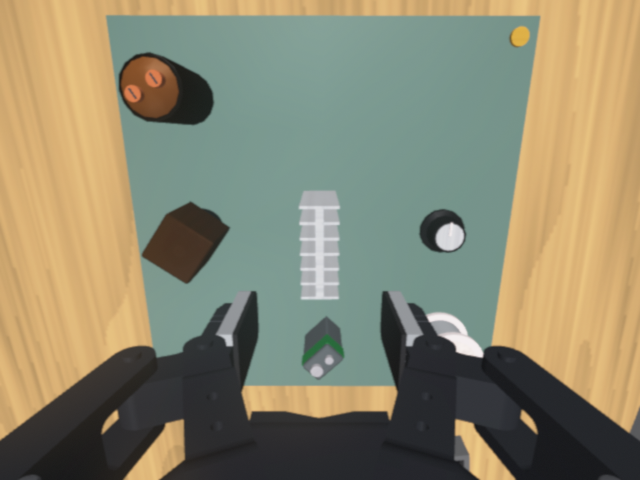

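The heat sink (320,245) is aligned with the jaws, so I'll descend.

step_arm(
  targets=[
    [0, 0, 25, 0, 0.4],
    [0, 0, 50, 0, 0.4],
    [0, 0, 75, 0, 0.4],
    [0, 0, 100, 0, 0.4],
    [0, 0, 112, 0, 0.4],
    [0, 0, 114, 0, 0.4],
    [0, 0, 114, 0, 0.4],
    [0, 0, 114, 0, 0.4],
    [0, 0, 114, 0, 0.4],
  ],
)

```text
t: 26.62
eef_pos: [0.5444, 0.1542, 0.0472]
tool_rot: [-0.0, 1.0, -0.018, 0.001]
contact_force: [0.2, -0.4, -0.1]
gripper_width: 0.601
```

```bash
python3 -c "
from h import *
d=cam('wrist','w17.png')
go(.5434,.1537,.045,-2)"
```

```text
t 26.67 pos [544.3 154.1  47.1] yaw -2.1 tilt 0.15 w 0.599 F [ 0.4 -0.3  0.1]
  q [ 0.04  0.64 -0.55  1.94  0.51  0.7  -0.86]  -> shift [-0.9  0.4  2.1] spin -0.1
```

View pics/w17.png

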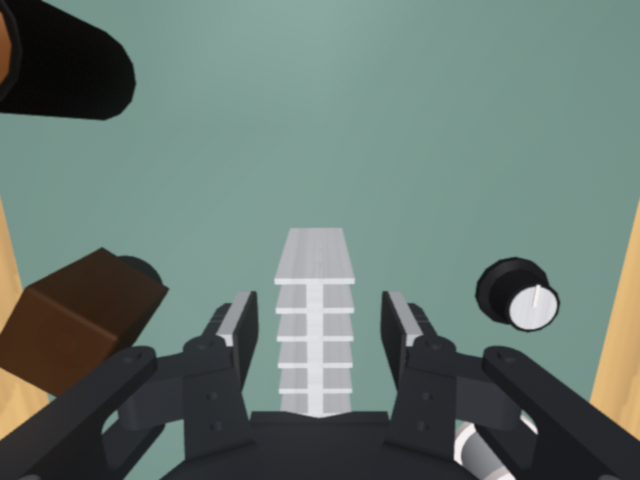

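step_arm(
  targets=[
    [0, 0, 0, 0, 0.4],
    [0, 0, 0, 0, 0.5],
    [0, 0, 0, 0, 0.6],
    [0, 0, 0, 0, 0.7],
    [0, 0, 0, 0, 0.85],
    [0, 0, 0, 0, 0.85],
    [0, 0, 0, 0, 0.85],
    [0, 0, 0, 0, 0.85],
  ],
  newtons=35,
)

```text
t: 27.33
eef_pos: [0.5435, 0.1538, 0.0459]
tool_rot: [0.0, 1.0, -0.018, 0.0]
contact_force: [-0.6, -0.6, 4.6]
gripper_width: 0.278
```

step_arm(
  targets=[
    [0, 0, -10, 0, 0.9],
    [0, 0, -30, 0, 0.9],
    [0, 0, -55, 0, 0.9],
    [0, 0, -80, 0, 0.9],
    [0, 0, -105, 0, 0.9],
    [0, 0, -125, 0, 0.9],
    [0, 0, -135, 0, 0.9],
    [0, 0, -135, 0, 0.9],
    [0, 0, -135, 0, 0.9],
  ],
)

```text
t: 28.08
eef_pos: [0.5431, 0.1535, 0.1804]
tool_rot: [0.0, 1.0, -0.018, -0.0]
contact_force: [0.1, -0.5, -1.5]
gripper_width: 0.276
```

```bash
python3 -c "
from h import *
d=cam('wrist','w18.png')
go(.5215,-.1164,.18,-85.1)"
```

```text
t 28.13 pos [542.6 153.3 179.6] yaw -2.1 tilt 0.10 w 0.279 F [ 0.2  0.7 -0.6]
  q [ 0.13  0.46 -0.66  1.86  0.34  0.94 -0.72]  -> shift [-1.130e+01  2.703e+02 -2.000e-01] spin 83.0
```

View pics/w18.png

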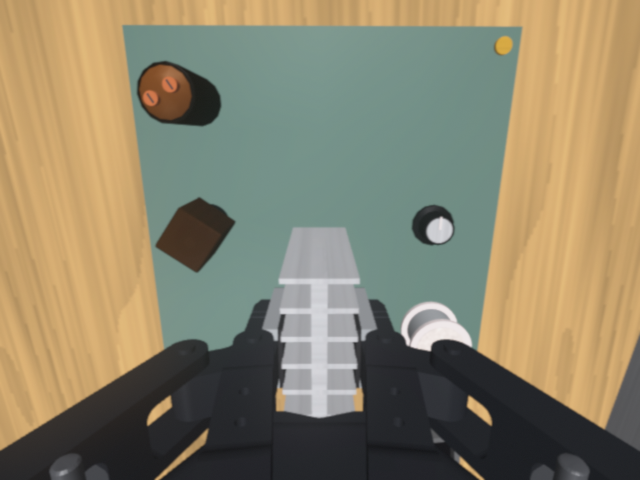

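The heat sink is held (320,320). I'll carry it with a turn of 83°.

step_arm(
  targets=[
    [0, 8, 0, 3, 0.9],
    [-1, 22, 0, 8, 0.9],
    [-2, 40, 0, 13, 0.9],
    [-3, 58, 0, 19, 0.9],
    [-4, 77, 0, 25, 0.9],
    [-4, 96, 0, 31, 0.9],
    [-5, 115, 0, 37, 0.9],
    [-6, 134, 0, 43, 0.9],
    [-7, 153, 0, 49, 0.9],
    [-7, 172, 0, 55, 0.9],
    [-8, 191, 0, 61, 0.9],
    [-9, 210, 0, 67, 0.9],
    [-10, 229, 0, 72, 0.9],
    [-10, 246, 0, 77, 0.9],
    [-11, 259, 0, 80, 0.9],
    [-11, 267, 0, 82, 0.9],
    [-11, 270, 0, 83, 0.9],
    [-11, 270, 0, 83, 0.9],
    [-11, 270, 0, 83, 0.9],
    [-11, 270, 0, 83, 0.9],
  ],
)

```text
t: 29.8
eef_pos: [0.5227, -0.1144, 0.1806]
tool_rot: [-0.0, 0.738, -0.675, -0.0]
contact_force: [0.1, 0.3, -1.7]
gripper_width: 0.274
```

```bash
python3 -c "
from h import *
d=cam('wrist','w19.png')
go(.5215,-.1164,.055,-85.1)"
```

```text
t 29.85 pos [ 522.7 -114.5  180.7] yaw -84.9 tilt 0.03 w 0.280 F [ 0.   0.1 -1.5]
  q [ 0.34  0.35 -0.29  1.94  0.13  0.86 -1.5 ]  -> shift [  1.9   1.4 125.7] spin 0.2
```

View pics/w19.png

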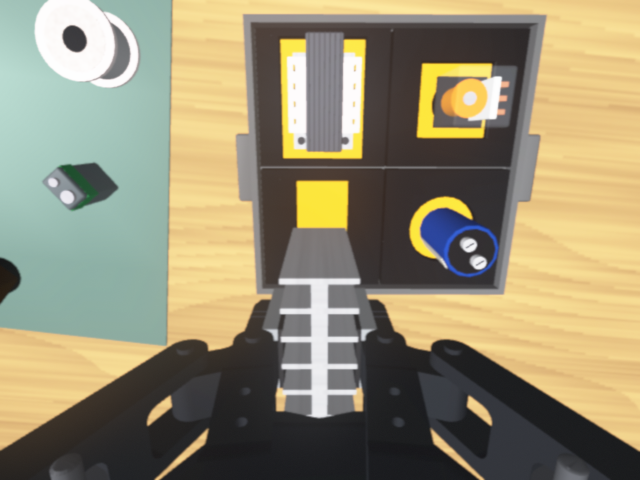

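step_arm(
  targets=[
    [1, 1, 15, 0, 0.9],
    [1, 1, 38, 0, 0.9],
    [1, 1, 62, 0, 0.9],
    [1, 1, 84, 0, 0.9],
    [1, 1, 100, 0, 0.9],
    [1, 1, 110, 0, 0.9],
    [1, 1, 112, 0, 0.9],
    [1, 1, 112, 0, 0.9],
    [1, 1, 112, 0, 0.9],
    [1, 1, 112, 0, 0.9],
  ],
)

```text
t: 30.68
eef_pos: [0.5225, -0.1168, 0.0698]
tool_rot: [-0.001, 0.737, -0.676, 0.001]
contact_force: [1.4, 0.1, -1.2]
gripper_width: 0.277
```

```bash
python3 -c "
from h import *
go(.5215,-.1164,.0547,-85.1)"
```

```text
t 30.68 pos [ 522.5 -116.8   69.8] yaw -85.1 tilt 0.12 w 0.277 F [ 1.4  0.1 -1.2]
  q [ 0.3   0.51 -0.25  2.02  0.21  0.63 -1.57]  -> shift [-0.5  1.  15.1] spin 0.0
```

step_arm(
  targets=[
    [0, 1, 5, 0, 0.9],
    [0, 1, 9, 0, 0.9],
    [0, 1, 11, 0, 0.9],
    [0, 1, 12, 0, 0.9],
    [0, 1, 13, 0, 0.9],
    [0, 1, 14, 0, 0.9],
    [0, 1, 14, 0, 0.9],
    [0, 1, 14, 0, 0.9],
  ],
)

```text
t: 31.35
eef_pos: [0.5206, -0.1168, 0.0549]
tool_rot: [0.0, 0.737, -0.676, 0.0]
contact_force: [-2.2, 0.4, 3.5]
gripper_width: 0.276
```

```bash
python3 -c "
from h import *
d=cam('scene','s4.png')
cv2.imwrite('pics/s4c.png',cv2.resize(d['frame'][140:300,130:310],(675,600))[:,:,::-1])
go(.5215,-.1164,.0547,-85.1)"
```

```text
t 31.40 pos [ 520.6 -116.8   54.9] yaw -85.1 tilt 0.01 w 0.278 F [-1.5 -0.   3.6]
  q [ 0.3   0.54 -0.24  2.02  0.22  0.6  -1.58]  -> shift [-0.3 -0.9  0.2] spin 0.0
```

View pics/s4c.png

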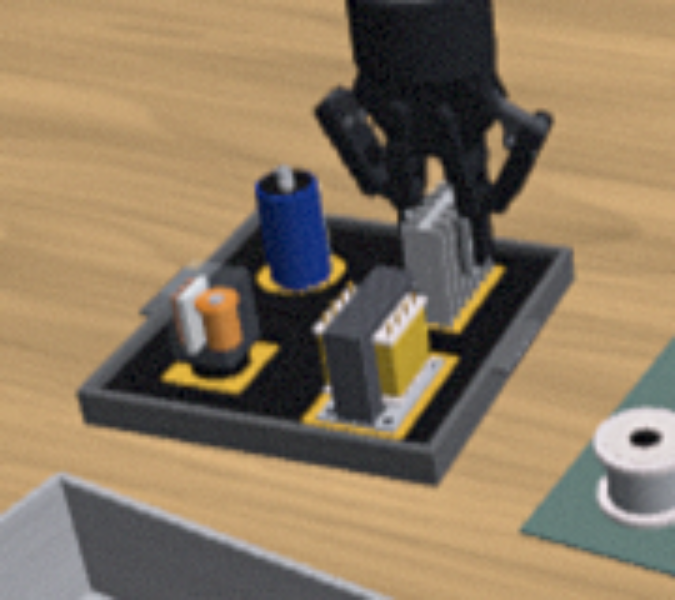

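The heat sink is on its floor (455,300) with about 5 N of contact. I'll release it and retreat.

step_arm(
  targets=[
    [0, 0, 0, 0, 0.7],
    [0, 0, 0, 0, 0.63],
    [0, 0, 0, 0, 0.56],
    [0, 0, 0, 0, 0.48],
    [0, 0, 0, 0, 0.45],
    [0, 0, 0, 0, 0.45],
    [0, 0, -10, 0, 0.45],
    [0, 0, -35, 0, 0.45],
    [0, 0, -65, 0, 0.45],
    [0, 0, -100, 0, 0.45],
    [0, 0, -130, 0, 0.45],
    [0, 0, -150, 0, 0.45],
    [0, 0, -150, 0, 0.45],
    [0, 0, -150, 0, 0.45],
  ],
)

```text
t: 32.57
eef_pos: [0.5213, -0.1169, 0.2065]
tool_rot: [-0.001, 0.737, -0.676, 0.002]
contact_force: [-0.7, 0.4, -0.2]
gripper_width: 0.55
```

step_arm(
  targets=[
    [-30, 0, 0, 0, 0.4],
    [-60, 0, 0, 0, 0.4],
    [-90, 0, 0, 0, 0.4],
    [-120, 0, 0, 0, 0.4],
    [-140, 20, 0, 0, 0.4],
    [-140, 40, 0, 0, 0.4],
    [-140, 40, 0, 0, 0.4],
    [-140, 40, 0, 0, 0.4],
    [-140, 40, 0, 0, 0.4],
  ],
)

```text
t: 33.32
eef_pos: [0.4689, 0.0187, 0.2042]
tool_rot: [0.0, 0.737, -0.676, -0.0]
contact_force: [0.8, -0.7, -0.7]
gripper_width: 0.604
```

```bash
python3 -c "
from h import *
go(.5,0,.2,-85)
d=cam('top','t9.png'); s=cam('scene','s9.png')
cv2.imwrite('pics/t9c.png',cv2.resize(d['frame'][165:335,165:485],(800,425))[:,:,::-1])
cv2.imwrite('pics/s9c.png',cv2.resize(s['frame'][140:330,140:490],(800,434))[:,:,::-1])
blobs(d,0,0,x0=.4,x1=.72,y0=-.28,y1=.4,zlo=.03)
print()
blobs(s,0,0,x0=.4,x1=.72,y0=-.28,y1=-.06,zlo=.03)
"
```

```text
t 33.32 pos [468.9  18.7 204.2] yaw -85.1 tilt 0.03 w 0.604 F [ 0.8 -0.7 -0.7]
  q [ 0.16  0.22 -0.38  2.06  0.11  0.87 -1.76]  -> shift [ 21.3 -29.4   4.2] spin -0.1
[143. 172.] 381 [690.9 359.7] [35.7 35.3] 35.6 0.0572
[306. 201.] 552 [638.7  52.6] [48.8 48.4] 46.4 0.0408
[393. 212.] 602 [ 616.3 -109.5] [65.8 44.2] 4.9 0.0711
[445. 209.] 379 [ 623.6 -205.7] [35.  35.8] 3.2 0.0684
[398. 265.] 202 [ 520.6 -117.5] [59.8 24.1] 5.3 0.0759
[450. 260.] 306 [ 529.2 -212.8] [32.5 34.6] 0.2 0.0790
[249. 300.] 372 [453.1 156.3] [35.1 35.3] 51.6 0.0594
[197. 299.] 272 [455.4 251.6] [32.7 33.3] 1.6 0.0731

[207. 197.] 141 [ 531.4 -210.1] [33.2 34.2] 31.1 0.0797
[237. 218.] 519 [ 569.8 -112.5] [162.5  38.6] 5.6 0.0764
[186. 222.] 243 [ 623.1 -203.2] [38.3 36.1] 4.5 0.0690
```

View pics/t9c.png

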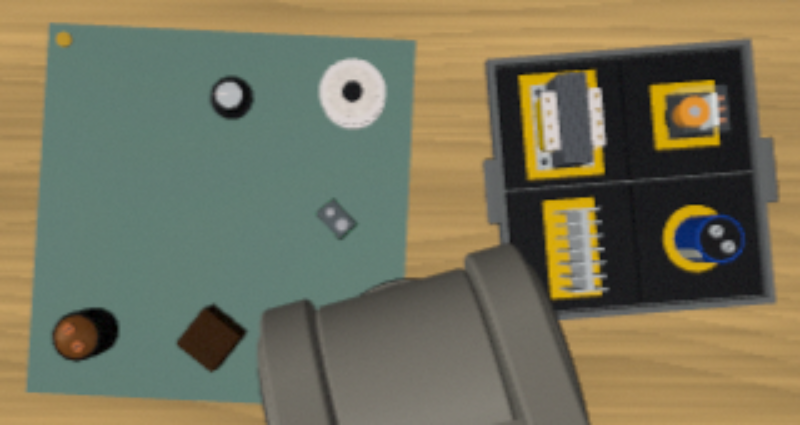

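View pics/s9c.png

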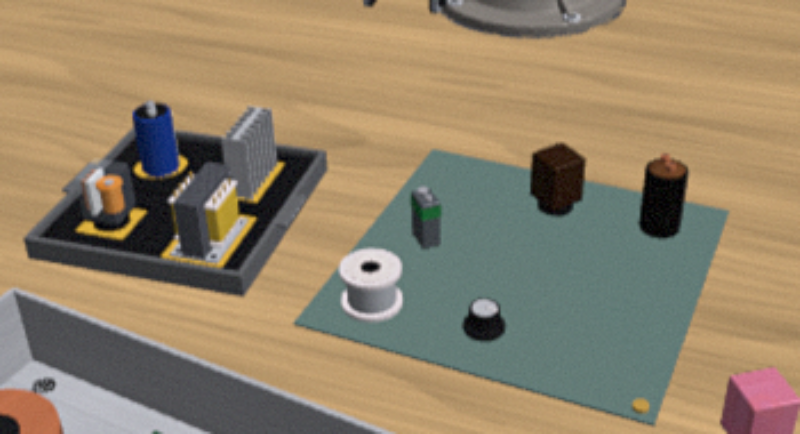

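All four parts stand in their cut-outs within about 2 mm of centre, at seated heights. The old capacitor (455,251) mm, the old relay (453,156) mm and the pink block are where they were. I'll hand in.

```bash
python3 -c "
from station import bot
print(bot.hand_in())"
```

```text
the job is handed in; nothing more can be done
None
```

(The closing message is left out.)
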